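# Close the draught shield and tare the balance

### The job

Tare the balance with the empty dish on its pan: first slide the lid of its clear draught shield gently and fully shut by pushing the raised rib on it with the fingertips, then, with the lid shut, press the red key lightly all the way in, let it spring back, and draw the hand clear. Do not press the three dark blue keys, do not touch the pan or the dish, and leave everything else on the bench where it stands.

Things in the scene. Friction and masses are not known exactly. Their poses are not given: they have to be found in the camera images.
- balance: ivory balance, fixed, 270 mm deep (its x) x 210 wide; origin under its centre at bench level, x from its front (panel, robot side) to its rear. The panel slopes up from 46 to 63 mm high: a row of four keys 110 mm in front of the origin, a display behind them. Then a clear draught shield, from 30 mm in front of the origin to 110 mm behind it, 168 wide, 163 mm high (side rails 170)
- lid (a joint): clear sliding lid (plate 140 x 156 x 4 mm, dark ends) on the draught shield, in m: 0 = fully shut against its stop (lid's front end level with the shield's front), up to 0.1 = slid to the rear (balance +x). Slides level with a little friction (1 to 2 N) and stays where it is left. Top of its plate 167 mm above the bench
- lid_rib (a point): centre of the upright rear face (facing balance +x) of the dark finger rib on the lid; axes as the balance's. The rib runs 100 mm across (balance y); its top is 8 mm above this point, the lid's plate 8 mm below; 8 mm thick at the top, with a ramp 18 mm long on its front side. Push the rear face to the front (-x) to shut the lid: shut, this point is right above the balance's origin
- tare (a joint): red round tare key, third of four from the left seen by the robot: travel in m, 0 = out, 0.005 = fully in. A spring brings it back; it starts to move at about 1.2 N and is fully in at 4 N; it counts as pressed past 0.003.
- tare_top (a point): centre of the red key's top face. The key is 24 mm in diameter, 8 mm proud of the panel and goes in along this point's -z, 10 degrees from straight down (the top faces slightly to the robot); a straight downward push works. Its neighbours' centres are 46 mm to either side (balance y); the draught shield's front is 68 mm behind its rim
- key_power (a joint): dark blue key, 24 mm in diameter, leftmost seen by the robot (69 mm to balance +y): travel in m, 0 = out, 0.005 = in. Leave alone.
- key_mode (a joint): dark blue key, second from the left (23 mm to balance +y), same kind. Leave alone.
- key_print (a joint): dark blue key, rightmost (69 mm to balance -y), same kind. Leave alone.
- pan: steel weighing pan inside the shield, part of the balance, 100 mm in diameter, top 12 mm above its origin (75 mm above the bench), its axis 40 mm behind the balance's origin.
- dish: small open white plastic weighing dish, 66 x 54 x 13 mm, about 40 g, loose on the pan; origin under its centre.
- mill: loose pale blue laboratory mill base, 116 mm in diameter, 130 high; origin under its centre.
- mill_cup: loose pale blue grinding cup of the mill, open on top, 112 mm in diameter, 92 high; origin under its centre.
- mortar: loose white porcelain mortar bowl, 124 mm in diameter, 68 high; origin under its centre.
- sprayer: loose white spray bottle with a yellow head, 62 mm in diameter, 190 high; origin under its centre.
- petri_lid: loose clear petri dish half, 92 mm in diameter, 14 high, in front of the robot to its right; origin under its centre.
- spoon: loose steel measuring spoon, 170 mm long, lying on the bench beside the balance's left side (balance +y); origin under its middle.
- weight: loose brass 200 g calibration weight with a knob, 32 mm in diameter, 58 high, standing beside the balance's right side (balance -y); origin under its centre.
There are look-alikes about, which are no part of the job. Several things have the shape of the dish; the one meant has the colours described above.

How it is judged:
By the outcome, as a careful person would: the job done as asked, in the order asked, and still so for the second after the job is handed in, with the robot touching nothing.
It also fails if it takes over 40 s, if anything falls off the work surface, if the arm or the gripper's body presses on something with over 40 N, if the wrist force passes 120 N, or if a joint passes its speed limit or range.

### The arm

A 6-joint arm with a two-finger parallel gripper is mounted at the origin on the work surface. World frame = base frame: x ahead of the robot, y to its left, z up, the work surface at z = 0. Lengths are in m, angles in rad, forces in N, time in s.
With the tool pointing down it reaches from about 0.25 to 0.775 m from the base axis. Payload 4 kg.
Tool frame: the origin (TCP) lies midway between the tips of the shut fingers; the grasp point (between the pads) lies 19 mm behind it; z points along the fingers, y is the line along which they close (so a half turn about z gives the same grasp; the last joint's range is limited). The gripper opens to 85 mm and grips with 20 to 120 N. Pads are 22 mm wide; open, the fingers measure 114 mm over their backs; the gripper's body (76 mm by 85 mm) begins 54 mm behind the grasp point. The pads swing forward as they close: fully open they stand 13 mm farther back than shut.
Start: joints at [-1.431, 0.087, 1.371, -0, 1.684, -0.103], TCP at [0.132, -0.534, 0.231] pointing down, gripper open.
Joint ranges: [-3.1, 3.1], [-0.76, 2.03], [0.27, 2.55], [-1.08, 4.22], [0.17, 2.65], [-2.57, 2.57]. Speed limits (rad/s): [2.79, 2.79, 3.14, 3.14, 3.14, 3.14].

### API

Orientations are given as a 3x3 rotation matrix whose columns are the frame's x, y, z axes.
In Python, from plant import bot, optics, ticket gives the robot as it stands.
- The arm moves only by the shell command python3 -m inch 'ROWS' [FORCE]. ROWS is a JSON object of lists of equal length, an entry for each row: "claw": the opening, from -1 (shut) to 1 (fully open); "offset": the shift along the tool's x, y, z each as a share of 2.5 cm, from -1 to 1, a list of three; "yaw": the turn about the tool's z as a share of 8 degrees, from -1 to 1. In form: {"claw": [claw, ...], "offset": [[x, y, z], ...], "yaw": [yaw, ...]}. A call has 1 to 10 rows; each row shifts and turns the commanded pose from where the row before left it, along the tool's axes as they then stand; what a row does not reach is not made up. A row lasts 1/8 s, in which the tool goes at most 62.5 mm and 10.7 degrees, less where a joint would pass 70% of its speed; a pose out of reach is approached as far as the arm can. A call with a number of a shift or a turn outside -1 to 1 is refused whole. A call with a gripper value outside its range is refused whole. The fingers move at their own pace and stop on an object; FORCE is the grip in N (left out, the last holds). Time passes only in rows, so rows that do not move let the fingers close. It gives the time, the measured TCP pose, the force, the opening and the grip force at its end, in the units of the state.
- bot.get_obs(): the state, without advancing time (a new reading comes with each control period).
- optics.capture(name): name is "side" or "top" or "wrist"; returns the picture (480x640x3 uint8, red, green, blue); there is no depth.
- optics.calibration(name): a dict with "K" (3x3 intrinsics, pixels), "k1" (the pictures are not rectified: a ray, as slopes to the right and down, at radius r is drawn at 1 + k1 r^2 times it, then the intrinsics apply), "R" (3x3) and "t" (3): a world point X has camera coordinates R X + t; the wrist camera has in their place "T_tool_cam" (4x4, takes a point from camera to tool coordinates, whose origin is the TCP and whose axes are the flange's). Camera axes: x right, y down, z forward; pixel columns grow to the right and rows downward; lengths in m; the calibration is good to about 2 mm. A picture is of the moment at which its call begins: read the wrist's pose just before it. calibration takes no time and is no camera call.
- ticket.finish_job(): hands the job in; it is judged then, once.
The state is a dict: "t": time; "joint_positions": joint angles; "qvel": joint speeds; "tau": joint torques, N m; "eef_pos": TCP position; "tcp_rot": TCP orientation; "force": force on the tool from outside, world axes, zero at the start; "torque": the same for the moment, N m; "grip_width": finger opening in m; "gripper_force": force on a finger pad.
Only numpy, scipy, OpenCV 4.12 (cv2) and the standard library are available. Lean on these libraries where they do the work, as an engineer would, in place of code of your own. Each camera call takes 0.05 s, during which the arm holds its last target. There are 200 camera calls.

## Working session

There is one attempt and no reset: what is moved stays moved. The work goes in short steps, Python scripts to look and compute and a shell command to move; the robot and the scene stay as the last step left them, time stands still between calls to the robot, and variables do not carry over. Pictures are saved under pics/ and viewed, at most 10 in all, crops included, and the job is handed in when it is done.

```bash
mkdir -p pics
cat > h.py <<'E'
import numpy as np, cv2
from plant import bot, optics, ticket
def cal(n):
    c=optics.calibration(n); return np.array(c['K']),c['k1'],c
def pose(n,c):
    if 'R' in c: return np.array(c['R']),np.array(c['t'])
    s=bot.get_obs(); T=np.eye(4); T[:3,:3]=s['tcp_rot']; T[:3,3]=s['eef_pos']
    M=np.linalg.inv(T@np.array(c['T_tool_cam'])); return M[:3,:3],M[:3,3]
def proj(n,X,P=None):
    K,k,c=cal(n); R,t=P or pose(n,c)
    return cv2.projectPoints(np.float64(X).reshape(-1,3),cv2.Rodrigues(R)[0],t,K,np.array([k,0,0,0.]))[0][:,0]
def ray(n,uv,z,P=None):
    K,k,c=cal(n); R,t=P or pose(n,c)
    p=cv2.undistortPoints(np.float64(uv).reshape(-1,1,2),K,np.array([k,0,0,0.]))[:,0]
    d=np.c_[p,np.ones(len(p))]@R; o=-R.T@t
    return o+d*((np.reshape(z,-1)-o[2])/d[:,2])[:,None]
E
python3 - <<'E'
from h import *
s=bot.get_obs(); print(s['t'],s['eef_pos'],s['tcp_rot'],s['grip_width'])
for n in('top','side'): cv2.imwrite(f'pics/{n}.png',optics.capture(n)[:,:,::-1])
E
```

```text
0.0 [ 0.13215431 -0.5333581   0.23010756] [[ 9.70656645e-01  2.40469486e-01 -3.22842273e-04]
 [ 2.40469591e-01 -9.70654025e-01  2.26719299e-03]
 [ 2.31822580e-04 -2.27829969e-03 -9.99997378e-01]] 0.08552513007532396
```

View pics/top.png

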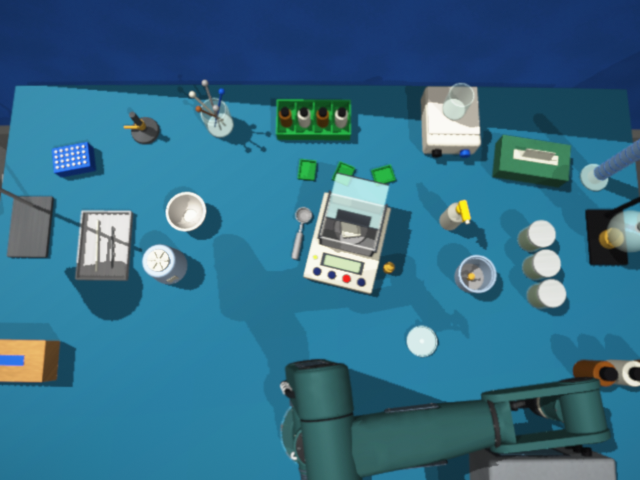

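View pics/side.png

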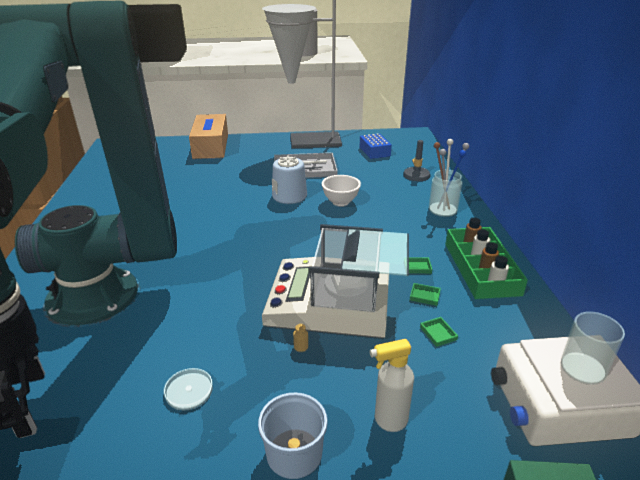

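The top view shows the balance near (348,235), with the red key at about (346,279), the blue keys at (317,271), (332,275) and (361,282), and the lid slid to the rear. In the side view the red key is at about (281,289). I'll enlarge both and measure the keys by colour.

Run:
```python
from h import *
from scipy.optimize import least_squares
a=cv2.imread('pics/top.png'); b=cv2.imread('pics/side.png')
A=cv2.resize(a[160:310,290:410],None,fx=4,fy=4,interpolation=cv2.INTER_CUBIC)
B=cv2.resize(b[215:345,255:415],None,fx=2,fy=2,interpolation=cv2.INTER_CUBIC)
o=np.zeros((600,800,3),np.uint8); o[:600,:480]=A; o[:260,480:800]=B; cv2.imwrite('pics/crop.png',o)
def blobs(im,box):
    x0,y0,x1,y1=box; c=im[y0:y1,x0:x1].astype(int); B,G,R=c[...,0],c[...,1],c[...,2]
    for nm,m in(('red',(R>130)&(G<90)&(B<90)),('blue',(R<70)&(G<75)&(B>60)&(B>G*1.5))):
        n,l,s,ce=cv2.connectedComponentsWithStats(m.astype(np.uint8))
        for i in range(1,n):
            if s[i,4]>8: print(nm,ce[i]+[x0,y0],s[i,4])
blobs(a,(300,255,385,295)); blobs(b,(260,255,300,315))
for n,uv in(('top',[(346,279),(332,275),(317,271),(361,282)]),('side',[(281,289)])): print(n,ray(n,uv,.06))
```

```text
red [346.         278.24390244] 41
blue [316.65625 271.     ] 32
blue [331.5 274.5] 32
blue [360.75757576 281.90909091] 33
red [279.79069767 288.39534884] 43
blue [287.71428571 265.31428571] 35
blue [283.86842105 276.21052632] 38
blue [275.65853659 300.82926829] 41
top [[ 0.45020135 -0.08449396  0.06      ]
 [ 0.46199519 -0.0422546   0.06      ]
 [ 0.47379168  0.00312584  0.06      ]
 [ 0.44148017 -0.12964922  0.06      ]]
side [[ 0.45772813 -0.09130797  0.06      ]]
```

View pics/crop.png

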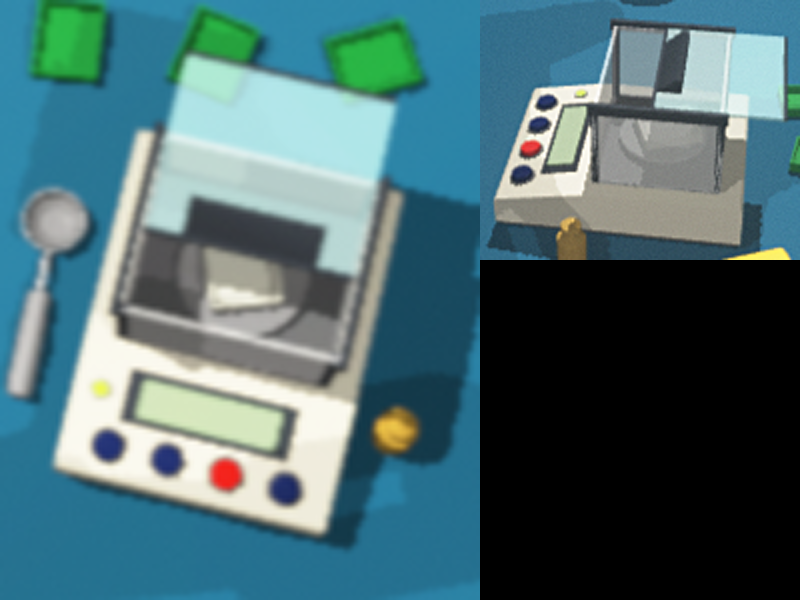

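The crop shows the keys cleanly. In top-image pixels, the rib's upper-rear edge runs from about (338.3,209.5) to (371.3,217.5). I'll fit the balance pose to the keys in both views, then the lid opening.

```bash
cat > fit.py <<'E'
from h import *
from scipy.optimize import least_squares
T=[(316.66,271),(331.5,274.5),(346,278.24),(360.75,281.9)]; S=[(287.71,265.31),(283.87,276.21),(279.79,288.4),(275.66,300.83)]
L=np.array([[-.11,y,.0583] for y in(.069,.023,-.023,-.069)])
def W(p,X):
    c,s=np.cos(p[2]),np.sin(p[2]); return np.array(X)@np.array([[c,s,0],[-s,c,0],[0,0,1]])+[p[0],p[1],0]
E
python3 - <<'E'
from fit import *
for w in((1,1),(1,0),(0,1)):
    f=lambda p:np.r_[w[0]*(proj('top',W(p,L))-T).ravel(),w[1]*(proj('side',W(p,L))-S).ravel()]
    r=least_squares(f,[.56,-.09,-.25]); p=r.x; print(p,np.degrees(p[2]),abs(r.fun).max())
    if w==(1,1): P=p
inv=lambda X:(W([0,0,-P[2]],np.array(X)-[P[0],P[1],0]))
print('tare',W(P,[L[2]]))
print('rib edge in balance',inv(ray('top',[(338.3,209.5),(371.3,217.5)],.183)))
print('rib front',inv(ray('top',[(336.7,218),(369.5,226.2)],.167)))
print('shield front top',inv(ray('top',[(319.5,237),(375.5,251)],.170)))
for n in('top','side'):
  c=cal(n)[2];print(n,-np.array(c['R']).T@c['t'])
E
```

```text
[ 0.56662988 -0.08840026 -0.23228446] -13.308919116234856 0.5667359061972661
[ 0.56503349 -0.08838017 -0.23705726] -13.582380757372766 0.19692284403953408
[ 0.56753614 -0.08906722 -0.23062462] -13.213817115291773 0.303339217869393
tare [[ 0.45428952 -0.08546042  0.0583    ]]
rib edge in balance [[ 0.05832207  0.04605821  0.183     ]
 [ 0.05786008 -0.0503738   0.183     ]]
rib front [[ 0.03691704  0.04515072  0.167     ]
 [ 0.03581701 -0.05161185  0.167     ]]
shield front top [[-0.0294471   0.07965345  0.17      ]
 [-0.03097846 -0.08393065  0.17      ]]
top [ 0.25905199 -0.01202188  1.63119684]
side [ 0.4687411  -1.00063271  0.78226313]
```

The fit agrees with the given sizes: the rib edge is about 96 mm long against 100, and the shield front is at −0.030. The lid is about 58 mm open. First I raise, shut the fingers, and turn +27.2° so tool x equals balance x.

```bash
python3 -m inch '{"claw":[-1,-1,-1,-1,-1,-1],"offset":[[0,0,-0.5],[0,0,-0.5],[0,0,-0.5],[0,0,-0.5],[0,0,0],[0,0,0]],"yaw":[0.85,0.85,0.85,0.85,0,0]}' 20
cat > rel.py <<'E'
from fit import *
P=[.5664,-.0886,-.2330]
s=bot.get_obs(); R=np.array(s['tcp_rot']); e=np.array(s['eef_pos'])
print('t',s['t'],'bal',W([0,0,-P[2]],[e-[P[0],P[1],0]])[0].round(4),'yaw err deg',np.degrees(np.arctan2(R[1,0],R[0,0])-P[2]).round(2),'F',W([0,0,-P[2]],[s['force']])[0].round(2),'w',s['grip_width'])
for n,q in(('rib+20',(.089,0,.22)),('tare',(-.110,-.023,.0583))):
    d=R.T@(W(P,[q])[0]-e); print(n,'tool units of 25mm',(d/.025).round(2))
E
python3 rel.py
```

```text
t: 0.85
eef_pos: [0.1322, -0.5336, 0.2804]
tcp_rot: [[0.974, -0.228, -0.0], [-0.228, -0.974, 0.001], [-0.0, -0.001, -1.0]]
force: [-0.6, 0.6, 0.3]
grip_width: 0.0003
gripper_force: 0.0
t 0.85 bal [-0.3197 -0.5332  0.2804] yaw err deg 0.16 F [-0.69  0.44  0.27] w 0.0002940562426760468
rib+20 tool units of 25mm [ 16.41 -21.28   2.43]
tare tool units of 25mm [  8.45 -20.37   8.91]
```

```bash
python3 -m inch '{"claw":[-1,-1,-1,-1,-1,-1,-1,-1,-1,-1],"offset":[[0.75,-0.97,0],[0.75,-0.97,0],[0.75,-0.97,0],[0.75,-0.97,0],[0.75,-0.97,0],[0.75,-0.97,0],[0.75,-0.97,0],[0.75,-0.97,0],[0.75,-0.97,0],[0.75,-0.97,0]],"yaw":[0,0,0,0,0,0,0,0,0,0]}' | head -2
python3 -m inch '{"claw":[-1,-1,-1,-1,-1,-1,-1,-1,-1,-1],"offset":[[0.75,-0.97,0],[0.75,-0.97,0],[0.75,-0.97,0],[0.75,-0.97,0],[0.75,-0.97,0],[0.75,-0.97,0],[0.75,-0.97,0],[0.75,-0.97,0],[0.75,-0.97,0],[0.75,-0.97,0]],"yaw":[0,0,0,0,0,0,0,0,0,0]}' | head -2
python3 -m inch '{"claw":[-1,-1,-1,-1,-1],"offset":[[0.7,-0.94,0.4],[0.7,-0.94,0.4],[0,0,0.6],[0,0,0.4],[0,0,0]],"yaw":[0,0,0,0,0]}' | head -2
python3 rel.py
python3 - <<'E'
from h import *
cv2.imwrite('pics/w1.png',optics.capture('wrist')[:,:,::-1])
E
```

```text
t: 2.1
eef_pos: [0.3709, -0.34, 0.2802]
t: 3.35
eef_pos: [0.6091, -0.1473, 0.28]
t: 3.98
eef_pos: [0.6524, -0.111, 0.2347]
t 3.975 bal [ 0.0888 -0.0019  0.2347] yaw err deg 0.02 F [-0.21 -0.14  0.19] w -0.00013577896988314117
rib+20 tool units of 25mm [ 0.01 -0.08  0.59]
tare tool units of 25mm [-7.93  0.84  7.08]
```

View pics/w1.png

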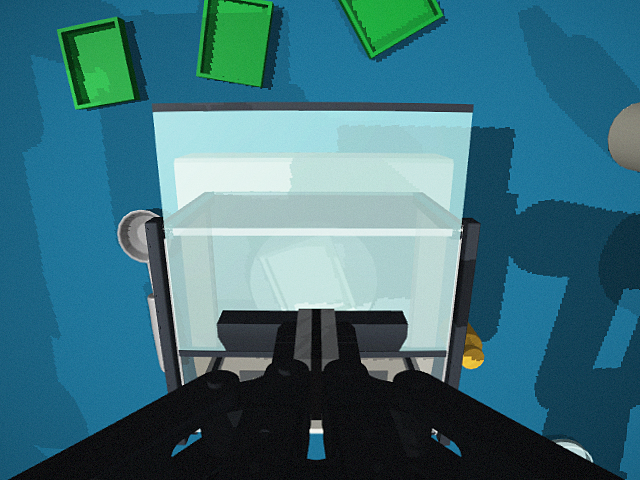

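The wrist view shows the rib between u=219 and 407. The rear face's foot is at about v=311 and its top edge at about v=324, and the fingers are centred on it. I'll check these numbers.

Run:
```python
from fit import *
P=[.5664,-.0886,-.2330]
inv=lambda X:(W([0,0,-P[2]],np.array(X)-[P[0],P[1],0]))
print(inv(ray('wrist',[(219,311),(407,311),(217,324),(408,324)],[.167,.167,.183,.183])).round(4))
print(inv(ray('wrist',[(219,311),(407,311)],[.183,.183])).round(4))
print('lid rear',inv(ray('wrist',[(153,106),(473,106)],.167)).round(4))
c=cal('wrist')[2];print(c['T_tool_cam'])
```

```text
[[ 0.0618  0.0533  0.167 ]
 [ 0.0617 -0.0526  0.167 ]
 [ 0.0621  0.0509  0.183 ]
 [ 0.062  -0.0498  0.183 ]]
[[ 0.0697  0.0492  0.183 ]
 [ 0.0696 -0.0487  0.183 ]]
lid rear [[ 0.1723  0.0786  0.167 ]
 [ 0.172  -0.0786  0.167 ]]
[[-1.61367627e-03 -9.52445632e-01 -3.04704306e-01  7.70930761e-02]
 [ 9.99998527e-01 -1.71539485e-03  6.61180038e-05 -6.46919897e-04]
 [-5.85662001e-04 -3.04703750e-01  9.52446997e-01 -1.43148753e-01]
 [ 0.00000000e+00  0.00000000e+00  0.00000000e+00  1.00000000e+00]]
```

```bash
python3 -m inch '{"claw":[-1,-1,-1,-1,-1,-1,-1],"offset":[[0,0,0.6],[0,0,0.6],[0,0,0.5],[0,0,0.4],[0,0,0.2],[0,0,0.12],[0,0,0]],"yaw":[0,0,0,0,0,0,0]}' |head -4; python3 rel.py
python3 -m inch '{"claw":[-1,-1,-1,-1,-1,-1,-1,-1],"offset":[[-0.2,0,0],[-0.2,0,0],[-0.1,0,0],[-0.1,0,0],[-0.1,0,0],[-0.1,0,0],[-0.1,0,0],[-0.1,0,0]],"yaw":[0,0,0,0,0,0,0,0]}' |head -1;python3 rel.py
```

```text
t: 4.9
eef_pos: [0.6537, -0.1104, 0.176]
tcp_rot: [[0.973, -0.23, 0.0], [-0.23, -0.973, -0.0], [0.0, 0.0, -1.0]]
force: [-0.2, -0.4, -0.2]
t 4.9 bal [ 0.0899 -0.001   0.176 ] yaw err deg 0.06 F [-0.08 -0.39 -0.18] w -0.0003311312553930622
rib+20 tool units of 25mm [-0.04 -0.04 -1.76]
tare tool units of 25mm [-8.    0.87  4.7 ]
t: 5.9
t 5.9 bal [ 0.0648 -0.0011  0.176 ] yaw err deg 0.06 F [ 1.6  -0.28  1.17] w 0.00022944793588033737
rib+20 tool units of 25mm [ 0.97 -0.04 -1.76]
tare tool units of 25mm [-7.    0.87  4.7 ]
```

Contact is made at about 1.6 N, so the lid is sliding. I continue gently.

```bash
python3 -m inch '{"claw":[-1,-1,-1,-1,-1,-1,-1,-1,-1,-1],"offset":[[-0.15,0,0],[-0.15,0,0],[-0.15,0,0],[-0.15,0,0],[-0.15,0,0],[-0.15,0,0],[-0.15,0,0],[-0.15,0,0],[-0.15,0,0],[-0.15,0,0]],"yaw":[0,0,0,0,0,0,0,0,0,0]}' |head -1;python3 rel.py
python3 -m inch '{"claw":[-1,-1,-1,-1,-1],"offset":[[-0.08,0,0],[-0.08,0,0],[-0.08,0,0],[-0.08,0,0],[-0.08,0,0]],"yaw":[0,0,0,0,0]}' |head -1;python3 rel.py
```

```text
t: 7.15
t 7.15 bal [ 0.027  -0.0011  0.1758] yaw err deg 0.06 F [1.72 0.62 0.77] w 4.8657054308082335e-05
rib+20 tool units of 25mm [ 2.48 -0.04 -1.77]
tare tool units of 25mm [-5.48  0.87  4.7 ]
t: 7.78
t 7.775 bal [ 0.0172 -0.0011  0.1758] yaw err deg 0.06 F [1.   0.55 0.71] w -8.458184119007582e-05
rib+20 tool units of 25mm [ 2.87 -0.04 -1.77]
tare tool units of 25mm [-5.09  0.87  4.7 ]
```

```bash
python3 -m inch '{"claw":[-1,-1,-1,-1],"offset":[[-0.04,0,0],[-0.04,0,0],[-0.04,0,0],[-0.04,0,0]],"yaw":[0,0,0,0]}' |head -1;python3 rel.py|head -1
python3 -m inch '{"claw":[-1,-1],"offset":[[-0.04,0,0],[-0.02,0,0]],"yaw":[0,0]}' |head -1;python3 rel.py|head -1
```

```text
t: 8.28
t 8.275 bal [ 0.0132 -0.0011  0.1758] yaw err deg 0.06 F [1.29 0.7  0.37] w -1.0571301313540646e-05
t: 8.52
t 8.525 bal [ 0.0128 -0.0011  0.1759] yaw err deg 0.06 F [ 5.25  0.63 -1.47] w 0.0003643726688312325
```

```bash
python3 -m inch '{"claw":[-1,-1],"offset":[[-0.02,0,0],[0,0,0]],"yaw":[0,0]}' |head -1;python3 rel.py|head -1
python3 -m inch '{"claw":[-1,-1,-1,-1,-1,-1],"offset":[[0.1,0,0],[0.3,0,0],[0.2,0,-0.3],[0,0,-0.8],[0,0,-0.7],[0,0,0]],"yaw":[0,0,0,0,0,0]}' |head -1;python3 rel.py
python3 - <<'E'
from h import *
cv2.imwrite('pics/w2.png',optics.capture('wrist')[:,:,::-1])
E
```

```text
t: 8.78
t 8.775 bal [ 0.0127 -0.0011  0.1759] yaw err deg 0.06 F [ 6.57  1.56 -2.12] w 9.692225868309318e-05
t: 9.52
t 9.525 bal [ 0.0274 -0.0012  0.2236] yaw err deg 0.06 F [ 0.43 -0.09 -0.18] w -2.155260898503485e-05
rib+20 tool units of 25mm [ 2.46 -0.04  0.15]
tare tool units of 25mm [-5.53  0.87  6.58]
```

View pics/w2.png

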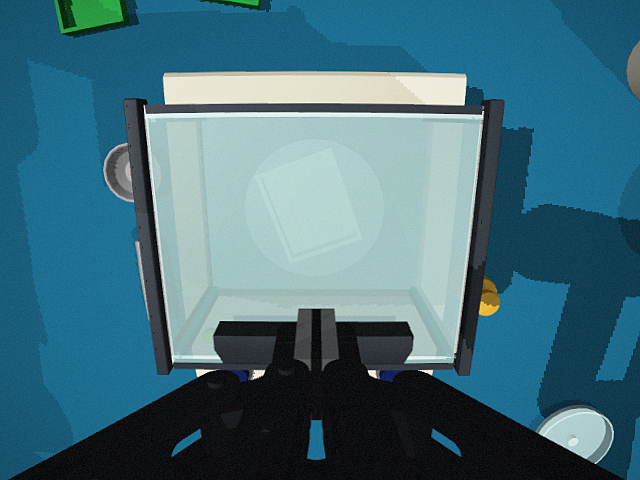

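The lid is shut: its rear end is level with the rails at v≈107, and the force rose against the stop. The dish lies undisturbed on the pan. Next I move over the red key. The camera would hang over the shield there, so I'll turn the tool 90° to bring it out sideways.

```bash
python3 -m inch '{"claw":[-1,-1,-1,-1,-1,-1,-1,-1],"offset":[[-0.79,0.12,0],[-0.79,0.12,0],[-0.79,0.12,0],[-0.79,0.12,0],[-0.79,0.12,0],[-0.79,0.12,0],[-0.79,0.15,0],[0,0,0]],"yaw":[0,0,0,0,0,0,0,0]}' |head -1;python3 rel.py; python3 -c "
from h import *
print(bot.get_obs()['joint_positions'])"
```

```text
t: 10.58
t 10.575 bal [-0.113  -0.0231  0.2203] yaw err deg 0.04 F [0.47 0.35 0.78] w 0.00012619960486603924
rib+20 tool units of 25mm [ 8.08 -0.92  0.  ]
tare tool units of 25mm [ 0.12 -0.    6.48]
[-3.09731204e-01 -1.14274020e-01  1.59161555e+00 -1.32133752e-04
  1.66501580e+00  1.49339815e+00]
```

```bash
python3 -m inch '{"claw":[-1,-1,-1,-1,-1,-1],"offset":[[0,0,0],[0,0,0],[0,0,0],[0,0,0],[0,0,0],[0,0,0]],"yaw":[-0.94,-0.94,-0.94,-0.94,-0.94,-0.94]}' |head -1
python3 -m inch '{"claw":[-1,-1,-1,-1,-1,-1,-1],"offset":[[0,0,0.5],[0,0,0.5],[0,0,0.5],[0,0,0.5],[0,0,0.5],[0,0,0.5],[0,0,0]],"yaw":[-0.94,-0.94,-0.94,-0.94,-0.94,-0.91,0]}' |head -1;python3 rel.py
python3 - <<'E'
from h import *
cv2.imwrite('pics/w3.png',optics.capture('wrist')[:,:,::-1])
E
```

```text
t: 11.32
t: 12.2
t 12.2 bal [-0.1124 -0.0229  0.1441] yaw err deg 89.98 F [ 0.46 -0.17  0.03] w -0.0003234593687623297
rib+20 tool units of 25mm [ 0.92  8.05 -3.06]
tare tool units of 25mm [-0.01  0.11  3.43]
```

View pics/w3.png

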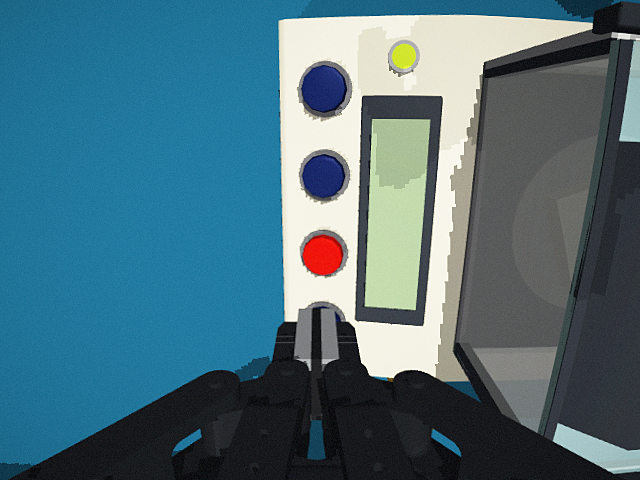

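The red key is at (323,255) and the blue ones are at (324,176) and (324,89), with the fourth hidden behind the fingertips. I'll measure the red key from here.

Run:
```python
from fit import *
P=[.5664,-.0886,-.2330]
X=ray('wrist',[(323,255),(324,176),(324,89)],.0583); s=bot.get_obs()
print(W([0,0,-P[2]],X-[P[0],P[1],0]).round(4)); print(((X[0]-s['eef_pos'])@np.array(s['tcp_rot'])/.025).round(2))
```

```text
[[-0.109  -0.0216  0.0583]
 [-0.1086  0.0242  0.0583]
 [-0.1087  0.0696  0.0583]]
[0.05 0.12 3.47]
```

```bash
python3 -m inch '{"claw":[-1,-1,-1,-1,-1,-1,-1,-1],"offset":[[0.03,0.12,0],[0,0,0.6],[0,0,0.6],[0,0,0.6],[0,0,0.6],[0,0,0.4],[0,0,0.2],[0,0,0]],"yaw":[0,0,0,0,0,0,0,0]}' |head -1;python3 rel.py
python3 -m inch '{"claw":[-1,-1],"offset":[[0,0,0.08],[0,0,0]],"yaw":[0,0]}' |head -1;python3 rel.py|head -1
```

```text
t: 13.25
t 13.25 bal [-0.109  -0.0223  0.0706] yaw err deg 90.06 F [-0.01 -0.38 -0.4 ] w 4.3101709870337465e-05
rib+20 tool units of 25mm [ 0.88  7.92 -5.98]
tare tool units of 25mm [-0.03 -0.04  0.49]
t: 13.5
t 13.5 bal [-0.1087 -0.0223  0.0691] yaw err deg 90.06 F [-0.12 -0.13 -1.05] w -0.00018037069466544882
```

```bash
python3 -m inch '{"claw":[-1,-1,-1,-1],"offset":[[0,0,0.08],[0,0,0.08],[0,0,0.08],[0,0,0]],"yaw":[0,0,0,0]}' |head -1;python3 rel.py|head -1
python3 -m inch '{"claw":[-1,-1],"offset":[[0,0,0.06],[0,0,0]],"yaw":[0,0]}' |head -1;python3 rel.py|head -1
```

```text
t: 14.0
t 14.0 bal [-0.1091 -0.0223  0.0625] yaw err deg 90.06 F [-0.72 -0.15 -0.42] w 4.273756860501593e-06
t: 14.25
t 14.25 bal [-0.109  -0.0223  0.0612] yaw err deg 90.06 F [ 0.21 -0.5   0.02] w -0.00013354472314104168
```

```bash
for i in 1 2; do python3 -m inch '{"claw":[-1,-1,-1],"offset":[[0,0,0.04],[0,0,0.04],[0,0,0]],"yaw":[0,0,0]}' |head -1;python3 rel.py|head -1; done
```

```text
t: 14.62
t 14.625 bal [-0.1088 -0.0223  0.0594] yaw err deg 90.06 F [-1.09 -0.69  1.95] w 0.00048374382425440336
t: 15.0
t 15.0 bal [-0.1085 -0.0223  0.0576] yaw err deg 90.06 F [ 1.27 -0.21  2.25] w -0.00018797426167353463
```

```bash
python3 -m inch '{"claw":[-1,-1,-1],"offset":[[0,0,0.04],[0,0,0.03],[0,0,0]],"yaw":[0,0,0]}' |head -1;python3 rel.py|head -1;  python3 -m inch '{"claw":[-1,-1],"offset":[[0,0,0.04],[0,0,0]],"yaw":[0,0]}' |head -1;python3 rel.py|head -1
```

```text
t: 15.38
t 15.375 bal [-0.1083 -0.0223  0.0559] yaw err deg 90.06 F [ 0.85 -0.15  3.69] w -2.6768844497902264e-05
t: 15.62
t 15.625 bal [-0.1085 -0.0223  0.0548] yaw err deg 90.06 F [1.5  0.39 4.3 ] w -0.0003402684784928631
```

```bash
python3 -m inch '{"claw":[-1,-1],"offset":[[0,0,0.04],[0,0,0]],"yaw":[0,0]}' |head -1;python3 rel.py|head -1
```

```text
t: 15.88
t 15.875 bal [-0.1083 -0.0223  0.0544] yaw err deg 90.06 F [1.21 0.1  6.68] w 3.753905846048063e-05
```

The force steps up to 6.7 N and motion stops, so the key is fully in. I release it and draw clear.

```bash
python3 -m inch '{"claw":[-1,-1,-1,-1,-1,-1,-1,-1,-1,-1],"offset":[[0,0,-0.15],[0,0,-0.2],[0,0,-0.3],[0,0,-0.6],[0,0,-0.8],[0,0,-0.8],[0,-0.4,-0.8],[0,-0.5,-0.8],[0,-0.5,-0.5],[0,0,0]],"yaw":[0,0,0,0,0,0,0,0,0,0]}' |head -1
python3 -m inch '{"claw":[-1,-1,-1,-1,-1,-1],"offset":[[0,-0.7,0],[0,-0.7,0],[0,-0.7,0],[0,-0.4,0],[0,0,0],[0,0,0]],"yaw":[0,0,0,0,0,0]}' |head -1;python3 rel.py|head -1
python3 - <<'E'
from h import *
w=optics.capture('wrist')[:,:,::-1]; b=optics.capture('side')[215:345,255:415,::-1]
cv2.imwrite('pics/end.png',np.hstack([cv2.resize(w,(400,300)),cv2.resize(b,(369,300),interpolation=cv2.INTER_CUBIC)]))
E
```

```text
t: 17.12
t: 17.88
t 17.875 bal [-0.206  -0.0224  0.1772] yaw err deg 90.06 F [ 0.1  -0.35 -0.34] w -0.00020388907425270223
```

View pics/end.png

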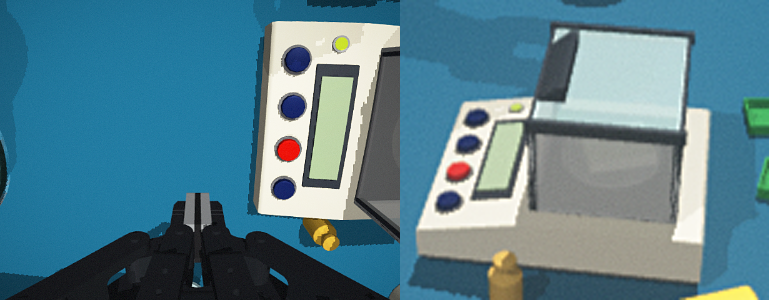

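The picture shows the lid shut, the red key out again at (288,150), the brass weight still standing, and the hand clear.

```bash
python3 -c "
from plant import ticket
print(ticket.finish_job())"
```

```text
the job is handed in; nothing more can be done
None
```

The job is handed in at about 18 s: the lid was pushed shut against its stop (6.6 N at most), the red key was then pressed fully in (about 6.7 N) and sprang back, and the hand is clear; nothing else was disturbed that I could see.

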